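# Level the riser shelf with a spirit level

### The arm

A 7-joint arm with a two-finger parallel gripper is mounted at the origin on the work surface. World frame = base frame: x ahead of the robot, y to its left, z up, the work surface at z = 0. Lengths are in m, angles in degrees, forces in N, time in s.
With the tool pointing down it reaches from about 0.4 to 0.85 m from the base axis. Payload 4.4 kg.
Tool frame: the origin (TCP) lies midway between the tips of the shut fingers; the grasp point (between the pads) lies bot.grip_point_offset behind it (bot.grip_point_offset is the distance from the TCP to the grasp point, in m); z points along the fingers, y is the line along which they close (so a half turn about z gives the same grasp; the last joint's range is limited). The gripper opens to 94 mm and grips with 3 to 60 N. Pads are 16 mm wide; open, the fingers measure 119 mm over their backs; the gripper's body (75 mm by 177 mm) begins 78 mm behind the grasp point.
Start: joints at [65.443, 36.005, 2.206, 86.941, -1.547, 57.084, -1.146], TCP at [0.231, -0.608, 0.205] pointing down, gripper open.
Joint ranges: [-175.42, 175.42], [-21.48, 121.26], [-71.46, 75.88], [10.55, 141.38], [-63.04, 243.04], [13.31, 113.54], [-168.57, 168.57]. Speed limits (degrees/s): [147.25, 147.25, 180, 180, 180, 180, 180].

### API

Orientations are given as [roll, pitch, yaw] about the fixed x, y, z axes, in that order (R = Rz(yaw) Ry(pitch) Rx(roll)).
In Python, from workcell import bot, vision, workorder gives the robot as it stands.
- The arm moves only by the shell command python3 -m pendant 'ROWS' [OPENING]. ROWS is a JSON object of lists of equal length, an entry for each row: "slide": the shift along the tool's x, y, z in mm, a list of three; "yaw": the turn about the tool's z in degrees. A call has 1 to 12 rows; each row shifts and turns the commanded pose from where the row before left it, along the tool's axes as they then stand; what a row does not reach is not made up. A row lasts 1/8 s, in which the tool goes at most 62.5 mm and 10.7 degrees, less where a joint would pass 70% of its speed; a pose out of reach is approached as far as the arm can. A call is refused whole if a number of a shift passes 62.5 or a number of a turn 10.7, either way. A call with a gripper value outside its range is refused whole. OPENING is the finger opening in mm, from 0 to 94, set as the call begins (- or left out, the last holds). The fingers move at their own pace and stop on an object; the grip force is fixed at half the most. Time passes only in rows, so rows that do not move let the fingers close. It gives the time, the measured TCP pose, the force, the opening and the grip force at its end, in the units of the state.
- bot.state(): the state, without advancing time (a new reading comes with each control period).
- vision.read_camera(name): name is "scene" or "top" or "wrist"; returns the picture (480x640x3 uint8, red, green, blue); there is no depth.
- vision.get_calibration(name): a dict with "intrinsics" (3x3 intrinsics, pixels), "view" (4x4, takes a point from world to camera coordinates); the wrist camera has in their place "T_tool_cam" (4x4, takes a point from camera to tool coordinates, whose origin is the TCP and whose axes are the flange's). Camera axes: x right, y down, z forward; pixel columns grow to the right and rows downward; lengths in m; the calibration is good to about 2 mm. A picture is of the moment at which its call begins: read the wrist's pose just before it. get_calibration takes no time and is no camera call.
- workorder.sign_off(): hands the job in; it is judged then, once.
The state is a dict: "time_s": time; "q": joint angles; "qvel": joint speeds; "joint_torque": joint torques, N m; "tool_pos": TCP position; "eef_rot": TCP orientation; "contact_force": force on the tool from outside, world axes, zero at the start; "moment": the same for the moment, N m; "opening": opening from 0.0 (shut) to 1.0 (fully open); "gripper_force": force on a finger pad.
Only numpy, scipy, OpenCV 4.12 (cv2) and the standard library are available. Lean on these libraries where they do the work, as an engineer would, in place of code of your own. Each camera call takes 0.05 s, during which the arm holds its last target. There are 200 camera calls.

### The job

Stand the spirit level upright on the sloping riser shelf, lying along the board, and let go of it; then turn the wing grip of the levelling foot until the bubble sits between the two lines of the vial. Finally press down on the top of the level with a light but definite push (about 10 N), and finish while still pressing, with the bubble still centred, so that I can tighten the lock nut; leave the drill-bit case, the hinge and the hex key alone.

Things in the scene. Friction and masses are not known exactly. Their poses are not given: they have to be found in the camera images.
- level_mid (a point): Centre, half-way up, of the spirit level: loose aluminium bar 160 mm long (x), 26 wide (y), 44 tall (z up), black end caps, 0.3 kg, first standing on the counter right of the shelf. Green vial along x in a 72 mm notch in mid-top; flat tops lie 36 to 76 mm either side of the centre, 22 mm above it. Either way round will do.
- level: The same spirit level, at the centre of its underside, same axes.
- bubble (a joint): Displacement (m) of the white 14 mm bubble from the vial's middle along the level's own x; 0 is centred, stops at +-0.022. It drifts to the higher end, 0.45 m times the slope in rad, and settles in about 2 s. Two black lines stand 10.5 mm each side of the middle: the bubble is between them within +-3.5 mm.
- shelf_mid (a point): Middle of the riser shelf's top face: ash board 80 mm deep (x), 340 long (y), 18 thick, top about 80 mm above the counter, z its normal. Pivot under it 150 mm towards +y, levelling foot through it 130 mm towards -y; clear between: the level fits with its centre 30 to 60 mm towards +y. At first the foot end is low by 0.016 to 0.036 rad.
- shelf: The same board; origin in the board's mid-thickness on the pivot axis, same axes, 150 mm in +y and 9 mm down from the top-face middle.
- foot_grip (a point): Centre of the black wing grip on the upright levelling screw, fixed 140 mm above the counter, 60 above the board. Flat bar 56 mm long (x), 11 thick (y), 30 tall; screw axis z. Clockwise from above raises the board's foot end: slope 0.0273 rad and bubble 12.3 mm per rad. About 0.6 to 1.3 rad clockwise is needed; it stays where left (friction 0.15 N m), also under the press.
- case: Bystander: green drill-bit case 75 x 115 x 32 mm, origin under its centre.
- hinge: Bystander: flat stainless steel hinge 68 x 68 x 10 mm, origin under its centre.
- hexkey: Bystander: chunky black L-shaped hex key, 10 mm thick, 123 mm long (x) with a 40 mm short arm to +y, origin under the middle of the long arm.
Not all that is in view belongs to the job. Of the things that look like the level, take the one that is nearest to the robot's base at the start.

How it is judged:
By the outcome, as a careful person would: the job done as asked, in the order asked, and still so for the second after the job is handed in, while the arm keeps its last pose, push and grip.
It also fails if it takes over 64 s, if anything falls off the work surface, if the arm or the gripper's body presses on something with over 40 N, if the wrist force passes 120 N, or if a joint passes its speed limit or range.

## Working session

There is one attempt and no reset: what is moved stays moved. The work goes in short steps, Python scripts to look and compute and a shell command to move; the robot and the scene stay as the last step left them, time stands still between calls to the robot, and variables do not carry over. Pictures are saved under pics/ and viewed, at most 10 in all, crops included, and the job is handed in when it is done.

```bash
ls; mkdir -p pics
python3 - <<'E'
from workcell import bot, vision
import cv2,numpy as np
s=bot.state(); print(s, bot.grip_point_offset)
for n in("scene","top","wrist"):
    im=vision.read_camera(n); cv2.imwrite(f"pics/{n}0.png",im[:,:,::-1]); 
    c=vision.get_calibration(n); print({k:np.round(v,4).tolist() for k,v in c.items()})
E
```

```text
pics
{'time_s': 0.0, 'q': array([65.44208289, 36.05717833,  2.2010666 , 86.99598525, -1.54614691,
       57.08232949, -1.14625611]), 'qvel': array([ 0.05876005, -0.02956805,  0.02763437, -0.0728622 , -0.04449049,
       -0.01663994, -0.09867786]), 'joint_torque': array([ 8.89499624e-04, -5.49727285e+01,  1.14346124e+00, -1.86630964e+01,
       -5.22966846e-02,  2.37019738e-02,  1.69688656e-04]), 'tool_pos': array([ 0.23049335, -0.60705347,  0.20457337]), 'eef_rot': array([-1.79894148e+02,  1.12491636e-03,  2.07891837e+01]), 'contact_force': array([ 0.15183226,  0.35937792, -0.72292476]), 'moment': array([0.04389874, 0.01969997, 0.02795694]), 'gripper_force': 0.0, 'opening': 0.9979498662788169} 0.0188
{'intrinsics': [[447.9615, 0.0, 316.2107], [0.0, 447.9615, 236.3028], [0.0, 0.0, 1.0]], 'view': [[-0.5694, 0.8217, 0.0236, 0.4302], [0.4645, 0.3453, -0.8155, -0.135], [-0.6783, -0.4534, -0.5783, 1.3823], [0.0, 0.0, 0.0, 1.0]]}
{'intrinsics': [[460.717, 0.0, 308.638], [0.0, 460.717, 241.6573], [0.0, 0.0, 1.0]], 'view': [[-0.0191, -0.9996, -0.0211, -0.1204], [-0.9834, 0.0226, -0.1802, 0.5707], [0.1806, 0.0173, -0.9834, 1.0954], [0.0, 0.0, 0.0, 1.0]]}
{'intrinsics': [[356.1357, 0.0, 327.3776], [0.0, 356.1357, 247.6732], [0.0, 0.0, 1.0]], 'T_tool_cam': [[0.0, -0.9739, -0.2271, 0.0649], [1.0, 0.0, 0.0001, -0.0003], [-0.0, -0.2271, 0.9739, -0.1806], [0.0, 0.0, 0.0, 1.0]]}
```

View pics/top0.png

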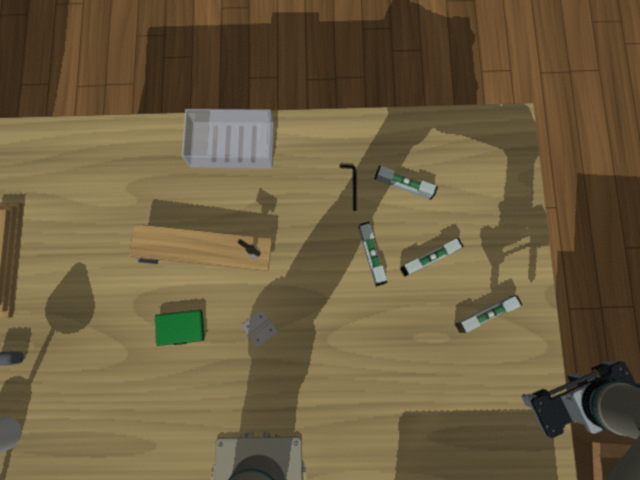

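View pics/scene0.png

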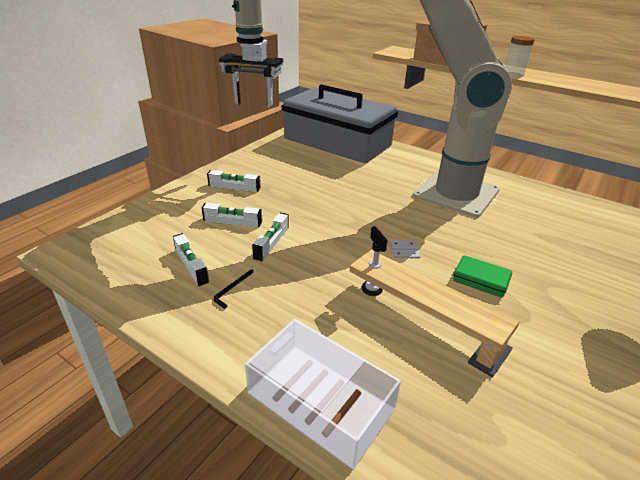

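```bash
cat > h.py <<'E'
from workcell import bot, vision
import cv2,numpy as np
from scipy.spatial.transform import Rotation as R
def cam(n,s=None):
    c=vision.get_calibration(n); K=np.array(c["intrinsics"])
    if n!="wrist":
        T=np.linalg.inv(np.array(c["view"]))
    else:
        s=s or bot.state(); W=np.eye(4); W[:3,:3]=R.from_euler("xyz",s["eef_rot"],degrees=True).as_matrix(); W[:3,3]=s["tool_pos"]
        T=W@np.array(c["T_tool_cam"])
    return K,T
def cast(n,px,z,s=None):
    K,T=cam(n,s); px=np.atleast_2d(np.array(px,float))
    d=(np.c_[px,np.ones(len(px))]@np.linalg.inv(K).T)@T[:3,:3].T; o=T[:3,3]
    return o+d*((z-o[2])/d[:,2])[:,None]
def totool(target,yaw,s=None):  # slide for TCP to target (mm), tool axes; yaw in deg of tool
    s=s or bot.state(); Rm=R.from_euler("xyz",s["eef_rot"],degrees=True)
    d=Rm.inv().apply(np.array(target)-s["tool_pos"])*1000
    dy=(yaw-s["eef_rot"][2]+90)%180-90
    return np.round(d,1), round(-dy,1)
E
python3 - <<'E'
from h import *
p=cast("top",[(406,182),(373,253),(432,257),(489,314)],.04); print(np.c_[p,np.hypot(p[:,0],p[:,1])].round(3))
print("board corners",cast("top",[(136,225),(271,243),(268,270),(131,255)],.08).round(3))
print("grip",cast("top",[(249,248)],.15).round(3), cast("scene",[(379,238)],.14).round(3))
im=cv2.imread("pics/top0.png"); a=im[150:340,120:330];a=im[160:345,330:530]
b=im[205:290,340:525]
cv2.imwrite("pics/c1.png",cv2.resize(im[160:340,290:530],None,fx=3.3,fy=3.3,interpolation=cv2.INTER_CUBIC)[:600,:800])
E
```

```text
[[ 0.719 -0.384  0.04   0.816]
 [ 0.538 -0.292  0.04   0.612]
 [ 0.524 -0.438  0.04   0.683]
 [ 0.382 -0.565  0.04   0.682]]
board corners [[ 0.614  0.291  0.08 ]
 [ 0.561 -0.042  0.08 ]
 [ 0.496 -0.034  0.08 ]
 [ 0.54   0.299  0.08 ]]
grip [[0.538 0.001 0.15 ]] [[0.54  0.006 0.14 ]]
```

View pics/c1.png

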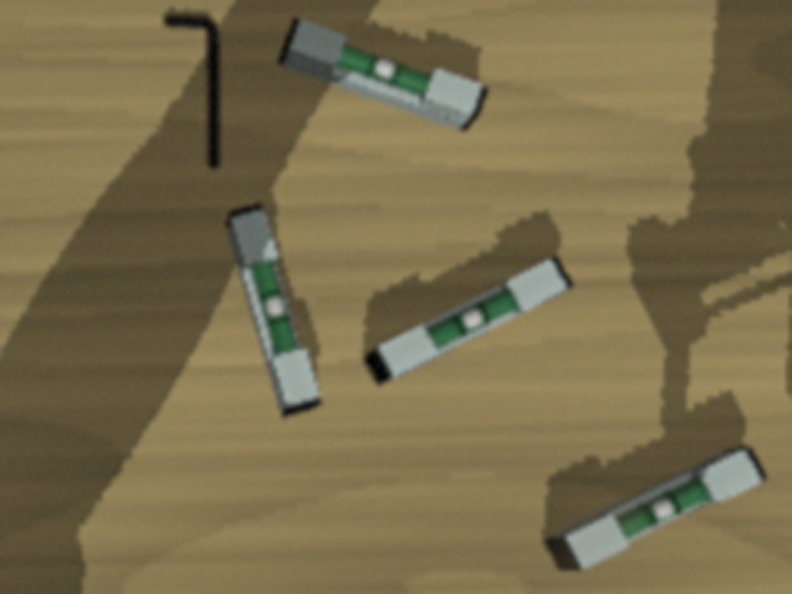

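Candidates: A (406,182), B (373,253), C (432,257) and D (489,314) in the top view. B is the nearest to the base (0.61 m, against 0.68 for C and D and 0.82 for A), so B is the one; the crop confirms a level with a green vial, angled near the hex key.

```bash
cat >> h.py <<'E'
def axis(mask):
    ys,xs=np.nonzero(mask); return cv2.minAreaRect(np.c_[xs,ys].astype(np.float32))
E
python3 - <<'E'
from h import *
e=cast("top",[(365.2,225.2),(380.9,283.6)],.044); d=e[0]-e[1]; m=e.mean(0)
psi=np.degrees(np.arctan2(d[1],d[0])); print(e.round(3),m.round(3),np.linalg.norm(d),psi)
print(totool([m[0],m[1],0.16],psi))
im=cv2.imread("pics/top0.png"); hsv=cv2.cvtColor(im,cv2.COLOR_BGR2HSV)
# wing grip dark
g=(hsv[:,:,2]<60).astype(np.uint8)[232:262,230:268]; ys,xs=np.nonzero(g); 
print("grip px",axis(g), len(xs))
r=axis(g); b=cv2.boxPoints(r)+[230,232]; print(cast("top",b,.155).round(3))
E
```

```text
[[ 0.608 -0.275  0.044]
 [ 0.461 -0.307  0.044]] [ 0.534 -0.291  0.044] 0.1508986660967609 12.388101898628575
(array([ 396.1, -187.4,   45. ]), np.float64(8.4))
grip px ((18.31219482421875, 15.990243911743164), (23.606945037841797, 7.5430474281311035), 24.775142669677734) 112
[[ 0.542  0.03   0.155]
 [ 0.557  0.023  0.155]
 [ 0.533 -0.026  0.155]
 [ 0.518 -0.018  0.155]]
```

```bash
python3 -m pendant '{"slide":[[50,-23,5],[50,-23,5],[50,-23,5],[50,-23,5],[49,-24,5],[49,-24,5],[49,-24,5],[49,-23,5],[0,0,0],[0,0,0]],"yaw":[0,0,0,0,0,0,0,0,8.4,0]}' 60
python3 - <<'E'
from h import *
s=bot.state(); im=vision.read_camera("wrist"); cv2.imwrite("pics/w1.png",im[:,:,::-1]); print(s["tool_pos"],s["eef_rot"],s["q"])
E
```

```text
time_s: 1.4
tool_pos: [0.5346, -0.2918, 0.1651]
eef_rot: [180.0, 0.1, 12.5]
contact_force: [-0.0, -0.0, -0.8]
opening: 0.64
gripper_force: 0.0
[ 0.53457391 -0.29181914  0.16507281] [1.79999382e+02 6.22096635e-02 1.25336089e+01] [ 22.95171958  35.25424496   4.83689513  96.30923761  -3.66460062
  48.63868538 -48.13598851]
```

View pics/w1.png

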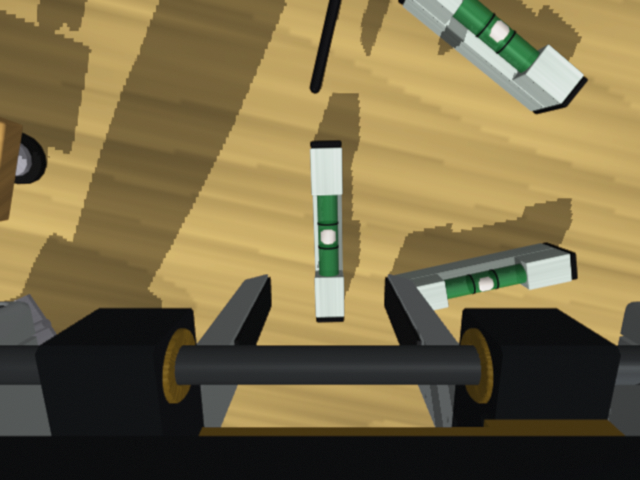

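Run:
```python
from h import *
s=bot.state()
e=cast("wrist",[(326,142),(330,321)],.044,s); m=e.mean(0); d=e[0]-e[1]
psi=np.degrees(np.arctan2(d[1],d[0])); print(m,np.linalg.norm(d),psi,totool([m[0],m[1],.009],psi,s))
c=cast("wrist",[(387,278),(412,310)],.044,s)
for p in c: print("C in tool",totool(p,psi,s))
```

```text
[ 0.53812543 -0.29221571  0.044     ] 0.15724107600290252 13.799858610004055 (array([  4.2,   0.4, 156.2]), np.float64(-1.3))
C in tool (array([-33.2,  52.7, 121.3]), np.float64(-1.3))
C in tool (array([-63.6,  76.6, 121.3]), np.float64(-1.3))
```

The wanted level is in the middle, with its ends at (326,142) and (330,321). Decoy C's nearest end (387,278) is 53 mm to the side, so the fingers clear it.

```bash
python3 -m pendant '{"slide":[[4.2,0.4,40],[0,0,50],[0,0,50],[0,0,16.2],[0,0,0]],"yaw":[-1.3,0,0,0,0]}' 50
python3 -m pendant '{"slide":[[0,0,0],[0,0,0],[0,0,0],[0,0,0]],"yaw":[0,0,0,0]}' 0
```

```text
time_s: 2.08
tool_pos: [0.5381, -0.2924, 0.009]
eef_rot: [-180.0, 0.1, 13.7]
contact_force: [0.2, -0.8, 0.1]
opening: 0.531
gripper_force: 0.0
time_s: 2.58
tool_pos: [0.5395, -0.2915, 0.0107]
eef_rot: [180.0, -0.1, 13.7]
contact_force: [-0.6, 1.6, 7.2]
opening: 0.275
gripper_force: 30.0
```

```bash
python3 -m pendant '{"slide":[[0,0,-30],[0,0,-50],[0,0,-50],[0,0,-40],[0,0,-20],[0,0,0],[0,0,0],[0,0,0],[0,0,0]],"yaw":[0,0,-9.7,-9.7,-9.7,-9.7,-9.7,-9.7,-9.7]}'
python3 -m pendant '{"slide":[[40,-4.4,0],[50,-5.3,0],[50,-5.3,0],[50,-5.3,0],[50,-5.3,0],[50,-5.3,0],[50,-5.3,0],[50,-5.3,0],[40,-4.4,0],[32,-3,0],[0,0,0],[0,0,0]],"yaw":[0,0,0,0,0,0,0,0,0,0,0,0]}'
python3 - <<'E'
from h import *
s=bot.state(); im=vision.read_camera("wrist"); cv2.imwrite("pics/w2.png",im[:,:,::-1]);t=vision.read_camera("top"); cv2.imwrite("pics/t2.png",t[:,:,::-1]);sc=vision.read_camera("scene"); cv2.imwrite("pics/s2.png",sc[:,:,::-1]); print(s["tool_pos"],s["eef_rot"],s["q"],s["contact_force"])
E
```

```text
time_s: 3.7
tool_pos: [0.538, -0.2918, 0.199]
eef_rot: [-179.9, 0.0, 81.9]
contact_force: [-0.3, -0.0, -3.7]
opening: 0.271
gripper_force: 30.0
time_s: 5.2
tool_pos: [0.5577, 0.171, 0.199]
eef_rot: [-180.0, 0.1, 81.6]
contact_force: [-0.2, -0.7, -2.3]
opening: 0.274
gripper_force: 30.0
[0.55765904 0.17101762 0.19895109] [-1.79970416e+02  1.03982480e-01  8.15567127e+01] [ -9.67272145  31.53229824 -15.77760516  97.99709812  10.4904758
  51.99286869 -38.17290251] [-0.23993587 -0.71431755 -2.29249127]
```

View pics/w2.png

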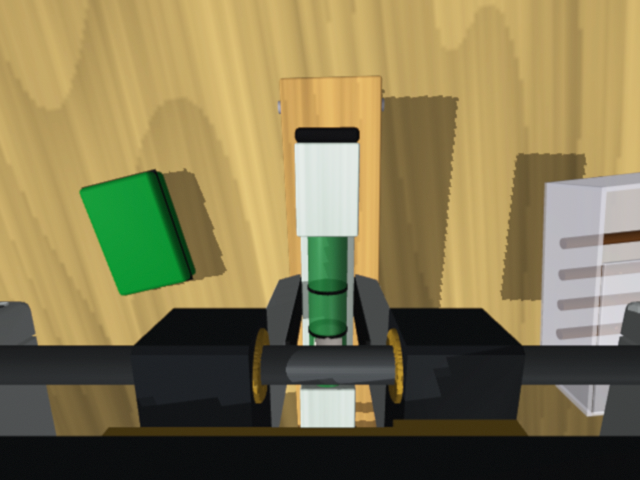

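The level is held straight. The board's +y end has its corners at (282,78) and (381,76), and its edges run down to about (288,250) and (379,270).

Run:
```python
from h import *
s={'tool_pos':np.array([.55766,.17102,.19895]),'eef_rot':np.array([-179.97,.104,81.557])}
c=cast("wrist",[(282,78),(381,76),(288,250),(379,270)],.0843,s); print(c.round(4), np.linalg.norm(c[0]-c[1]))
def a(p,q): return np.degrees(np.arctan2(*(p-q)[1::-1]))
print(a(c[0],c[2]),a(c[1],c[3]), a(c[1],c[0])+90)
# edges fit in the top image for the angle
e=cast("wrist",[(327,128),(327,142)],.19895+.033,s); print("level end in tool",[totool(p,0,s)[0] for p in e])
im=cv2.imread("pics/w2.png");h=cv2.cvtColor(im,cv2.COLOR_BGR2HSV)
for v in (100,170,210,250): print(v,[ (x,*h[v,x]) for x in range(276,296,2)],[ (x,*h[v,x]) for x in range(370,388,2)])
```

```text
[[0.5417 0.3046 0.0843]
 [0.6169 0.2949 0.0843]
 [0.523  0.1704 0.0843]
 [0.5977 0.1413 0.0843]] 0.07575820412583441
82.04907801775116 82.89544456420624 82.62741488859304
level end in tool [array([ 79.5,  -0.8, -33.1]), array([ 74.2,  -0.8, -33.1])]
100 [(276, np.uint8(21), np.uint8(124), np.uint8(196)), (278, np.uint8(20), np.uint8(111), np.uint8(182)), (280, np.uint8(19), np.uint8(132), np.uint8(186)), (282, np.uint8(19), np.uint8(143), np.uint8(203)), (284, np.uint8(19), np.uint8(143), np.uint8(198)), (286, np.uint8(19), np.uint8(142), np.uint8(203)), (288, np.uint8(19), np.uint8(143), np.uint8(209)), (290, np.uint8(19), np.uint8(141), np.uint8(212)), (292, np.uint8(18), np.uint8(141), np.uint8(211)), (294, np.uint8(19), np.uint8(143), np.uint8(205))] [(370, np.uint8(19), np.uint8(140), np.uint8(227)), (372, np.uint8(19), np.uint8(141), np.uint8(223)), (374, np.uint8(19), np.uint8(141), np.uint8(221)), (376, np.uint8(19), np.uint8(143), np.uint8(216)), (378, np.uint8(19), np.uint8(142), np.uint8(213)), (380, np.uint8(18), np.uint8(145), np.uint8(171)), (382, np.uint8(175), np.uint
[... 2347 characters left out ...]
(21), np.uint8(120), np.uint8(208)), (288, np.uint8(19), np.uint8(134), np.uint8(194)), (290, np.uint8(18), np.uint8(143), np.uint8(205)), (292, np.uint8(19), np.uint8(143), np.uint8(203)), (294, np.uint8(19), np.uint8(145), np.uint8(204))] [(370, np.uint8(20), np.uint8(139), np.uint8(226)), (372, np.uint8(19), np.uint8(141), np.uint8(224)), (374, np.uint8(19), np.uint8(142), np.uint8(223)), (376, np.uint8(19), np.uint8(143), np.uint8(220)), (378, np.uint8(18), np.uint8(146), np.uint8(178)), (380, np.uint8(20), np.uint8(131), np.uint8(123)), (382, np.uint8(21), np.uint8(129), np.uint8(127)), (384, np.uint8(21), np.uint8(127), np.uint8(129)), (386, np.uint8(21), np.uint8(128), np.uint8(129))]
```

View pics/t2.png

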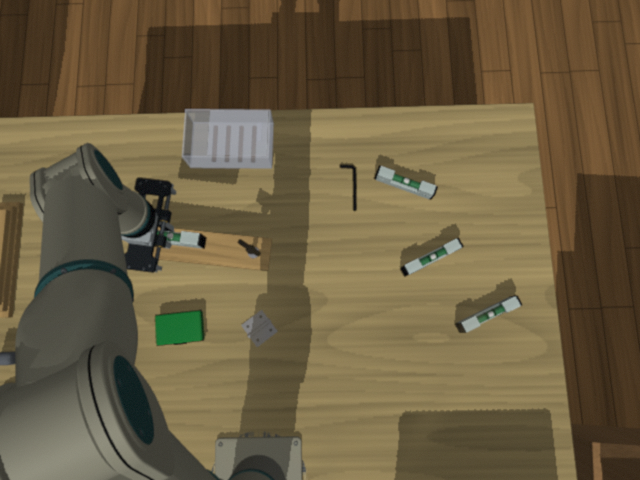

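Run:
```python
from h import *
print(totool([.563,.1758,.101],82.4))
```

```text
(array([ 6.1,  4.1, 98.2]), np.float64(-0.9))
```

```bash
python3 -m pendant '{"slide":[[6,4,20],[0,0,30],[0,0,30],[0,0,18],[0,0,0]],"yaw":[-0.9,0,0,0,0]}'
python3 -m pendant '{"slide":[[0,0,2],[0,0,2],[0,0,0]],"yaw":[0,0,0]}'
python3 -m pendant '{"slide":[[0,0,1.5],[0,0,1.5],[0,0,0]],"yaw":[0,0,0]}'
```

```text
time_s: 5.98
tool_pos: [0.5618, 0.1773, 0.0995]
eef_rot: [-179.8, 0.1, 82.5]
contact_force: [0.3, 0.5, -2.2]
opening: 0.274
gripper_force: 30.0
time_s: 6.35
tool_pos: [0.5632, 0.1778, 0.0979]
eef_rot: [179.9, -0.0, 82.5]
contact_force: [-1.0, -0.5, -3.0]
opening: 0.273
gripper_force: 30.0
time_s: 6.72
tool_pos: [0.5628, 0.1777, 0.0942]
eef_rot: [-180.0, 0.0, 82.5]
contact_force: [-0.1, -0.5, -3.4]
opening: 0.275
gripper_force: 30.0
```

```bash
python3 -m pendant '{"slide":[[0,0,1],[0,0,1],[0,0,0]],"yaw":[0,0,0]}'
python3 -m pendant '{"slide":[[0,0,1],[0,0,0.5],[0,0,0]],"yaw":[0,0,0]}'
```

```text
time_s: 7.1
tool_pos: [0.5628, 0.1777, 0.0922]
eef_rot: [-180.0, 0.0, 82.5]
contact_force: [-0.7, 0.2, -4.5]
opening: 0.272
gripper_force: 30.0
time_s: 7.48
tool_pos: [0.5628, 0.1777, 0.0908]
eef_rot: [180.0, 0.0, 82.5]
contact_force: [-0.4, -0.8, -2.9]
opening: 0.274
gripper_force: 30.0
```

```bash
python3 -m pendant '{"slide":[[0,0,1],[0,0,0.5],[0,0,0]],"yaw":[0,0,0]}'
python3 -m pendant '{"slide":[[0,0,1],[0,0,0.5],[0,0,0]],"yaw":[0,0,0]}'
```

```text
time_s: 7.85
tool_pos: [0.5629, 0.1776, 0.0894]
eef_rot: [180.0, 0.0, 82.5]
contact_force: [0.3, 0.1, -2.2]
opening: 0.272
gripper_force: 30.0
time_s: 8.22
tool_pos: [0.5629, 0.1774, 0.0879]
eef_rot: [180.0, 0.0, 82.5]
contact_force: [-1.1, -1.3, 0.8]
opening: 0.272
gripper_force: 30.0
```

```bash
python3 -m pendant '{"slide":[[0,0,0.7],[0,0,0.7],[0,0,0]],"yaw":[0,0,0]}'
python3 -m pendant '{"slide":[[0,0,0],[0,0,0],[0,0,0]],"yaw":[0,0,0]}' 42
python3 -m pendant '{"slide":[[0,0,-30],[0,0,-50],[0,0,-50],[0,0,0]],"yaw":[0,0,0,0]}'
python3 - <<'E'
from h import *
s=bot.state(); im=vision.read_camera("wrist"); cv2.imwrite("pics/w3.png",im[:,:,::-1]); print(s)
E
```

```text
time_s: 8.6
tool_pos: [0.5629, 0.1773, 0.0875]
eef_rot: [180.0, 0.0, 82.5]
contact_force: [-3.6, -2.6, 8.9]
opening: 0.276
gripper_force: 30.0
time_s: 8.98
tool_pos: [0.5629, 0.1781, 0.0862]
eef_rot: [-180.0, -0.0, 82.5]
contact_force: [-0.3, 0.2, 0.5]
opening: 0.448
gripper_force: 0.0
time_s: 9.48
tool_pos: [0.5655, 0.1791, 0.2204]
eef_rot: [179.6, -0.2, 82.5]
contact_force: [0.1, 0.2, 0.0]
opening: 0.447
gripper_force: 0.0
{'time_s': 9.475, 'q': array([ -9.67611324,  30.74952383, -16.53128849,  95.55516618,
        10.30069164,  54.69150049, -37.42774262]), 'qvel': array([-0.20302336,  3.22992831,  0.90244986,  4.33826718,  0.49301945,
       -1.66498161, -0.33039481]), 'joint_torque': array([  0.19989036, -50.87512136,  -2.78821103, -18.79545987,
        -0.09218686,   0.23296579,   0.05642807]), 'tool_pos': array([0.5654916 , 0.17908975, 0.22040832]), 'eef_rot': array([179.56813501,  -0.23437275,  82.48339305]), 'contact_force': array([0.12378011, 0.17060024, 0.00643582]), 'moment': array([-0.01392349, -0.05813314,  0.00066237]), 'gripper_force': 0.0, 'opening': 0.4469342570870809}
```

View pics/w3.png

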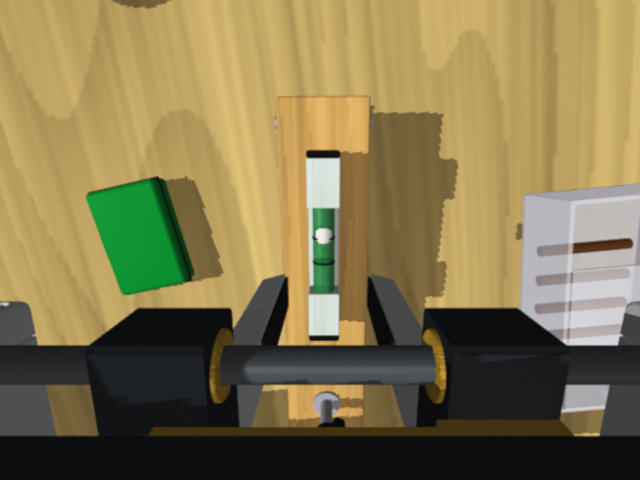

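Run:
```python
from h import *
print(totool([.522,-.033,.235],63))
```

```text
(array([-214.9,  -13.8,  -17.5]), np.float64(19.5))
```

```bash
python3 -m pendant '{"slide":[[-43,-3,-4],[-43,-3,-4],[-43,-3,-4],[-43,-3,-3],[-43,-2,-2],[0,0,0],[0,0,0],[0,0,0]],"yaw":[0,0,0,0,0,9.7,9.8,0]}'
python3 - <<'E'
from h import *
s=bot.state(); im=vision.read_camera("wrist"); cv2.imwrite("pics/w4.png",im[:,:,::-1]); print(s["tool_pos"],s["eef_rot"],s["q"])
E
```

```text
time_s: 10.52
tool_pos: [0.5198, -0.0337, 0.2319]
eef_rot: [-179.9, 0.1, 63.1]
contact_force: [-0.1, 1.0, 0.3]
opening: 0.45
gripper_force: 0.0
[ 0.51984104 -0.03369164  0.23192823] [-1.79859434e+02  8.46007064e-02  6.30824776e+01] [  8.58308157  23.96762767 -11.2923793  105.14084066   5.83302887
  51.61387429 -32.31805802]
```

View pics/w4.png

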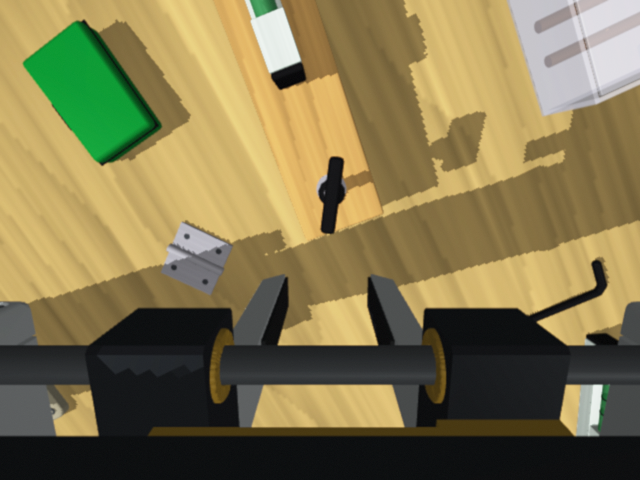

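The wing grip runs from (336,158) to (328,232), nearly along the tool's x.

Run:
```python
from h import *
s=bot.state()
e=cast("wrist",[(336,158),(328.5,232)],.152,s); d=e[0]-e[1]; m=e.mean(0); psi=np.degrees(np.arctan2(d[1],d[0]))
print(m,np.linalg.norm(d),psi,totool([m[0],m[1],.123],psi,s))
```

```text
[0.54185089 0.00369904 0.152     ] 0.053676176264623524 57.54051767895104 (array([ 43.1,   3. , 109.1]), np.float64(5.7))
```

```bash
python3 -m pendant '{"slide":[[43,3,0],[0,0,30],[0,0,45],[0,0,34],[0,0,0]],"yaw":[0,5.7,0,0,0]}'
python3 -m pendant '{"slide":[[0,0,0],[0,0,0],[0,0,0],[0,0,0]],"yaw":[0,0,0,0]}' 0
```

```text
time_s: 11.2
tool_pos: [0.5405, 0.0035, 0.1218]
eef_rot: [-179.7, 0.2, 57.5]
contact_force: [-1.0, -0.6, -0.3]
opening: 0.445
gripper_force: 0.0
time_s: 11.7
tool_pos: [0.5427, 0.0044, 0.1262]
eef_rot: [-180.0, -0.1, 57.3]
contact_force: [-3.8, 2.2, 9.9]
opening: 0.12
gripper_force: 34.1
```

```bash
python3 -m pendant '{"slide":[[0,0,0],[0,0,0],[0,0,0],[0,0,0],[0,0,0]],"yaw":[8.6,8.6,8.6,8.6,0]}'
python3 -m pendant '{"slide":[[0,0,0],[0,0,0],[0,0,0],[0,0,0],[0,0,0],[0,0,0],[0,0,0],[0,0,0],[0,0,0],[0,0,0],[0,0,0],[0,0,0]],"yaw":[0,0,0,0,0,0,0,0,0,0,0,0]}'
python3 - <<'E'
from h import *
a=[vision.read_camera(n)[:,:,::-1] for n in("scene","top","wrist")]
for n,i in zip("stw",a): cv2.imwrite(f"pics/{n}5.png",i)
o=np.zeros((600,800,3),np.uint8); o[:300,:400]=cv2.resize(a[0],(400,300)); o[300:,:400]=cv2.resize(a[1][150:330,100:340],(400,300)); o[:300,400:]=cv2.resize(a[2],(400,300))
o[300:,400:]=cv2.resize(a[0][250:370,360:520],(400,300),interpolation=cv2.INTER_CUBIC)
cv2.imwrite("pics/m5.png",o)
E
```

```text
time_s: 12.32
tool_pos: [0.5429, 0.004, 0.1262]
eef_rot: [-180.0, -0.1, 22.8]
contact_force: [-3.5, 1.0, 8.7]
opening: 0.114
gripper_force: 33.8
time_s: 13.82
tool_pos: [0.543, 0.004, 0.1262]
eef_rot: [-180.0, -0.1, 22.9]
contact_force: [-3.1, 1.6, 9.6]
opening: 0.114
gripper_force: 33.9
```

View pics/m5.png

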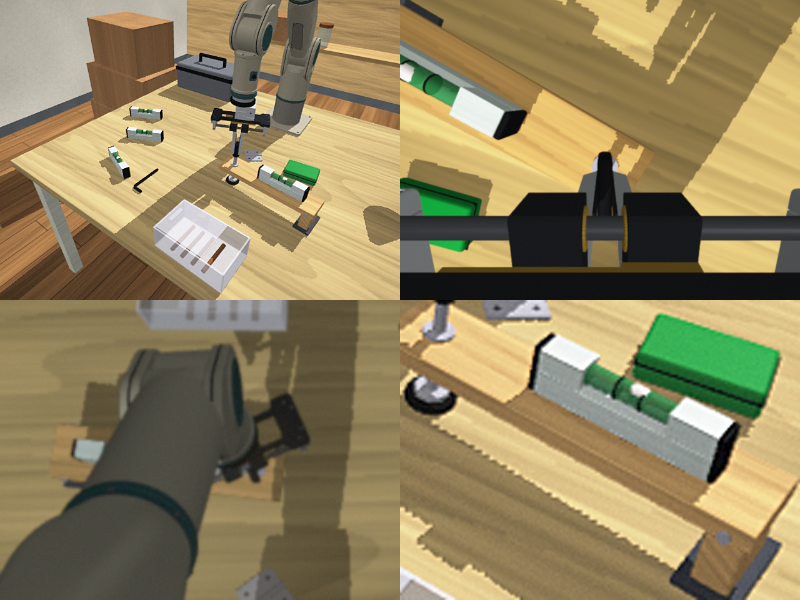

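```bash
cat >> h.py <<'E'
def bubble(n="scene",z=.117,c=(.563,.178),yaw=82.5,s=None):
    """profile along the vial -> raw rows, by mm along board (+ = pivot end)"""
    im=vision.read_camera(n); K,T=cam(n,s); V=np.linalg.inv(T); t=np.arange(-40,40.5,1)/1000
    u=np.array([np.cos(np.radians(yaw)),np.sin(np.radians(yaw)),0])
    P=np.array([c[0],c[1],z])+t[:,None]*u; Q=(P@V[:3,:3].T+V[:3,3])@K.T; q=(Q[:,:2]/Q[:,2:]).astype(np.float32)
    v=np.array([q[-1,1]-q[0,1],q[0,0]-q[-1,0]]); v/=np.linalg.norm(v)
    W=np.stack([cv2.remap(im,(q[:,0]+k*v[0])[None],(q[:,1]+k*v[1])[None],cv2.INTER_LINEAR)[0] for k in np.arange(-6,6.1,.5)])
    return t*1000,W.astype(np.uint8),q
E
python3 - <<'E'
from h import *
t,W,q=bubble(); print(q[[0,40,80]])
cv2.imwrite("pics/p5.png",cv2.resize(W[:,:,::-1],None,fx=9,fy=9,interpolation=cv2.INTER_NEAREST))
E
```

```text
Traceback (most recent call last):
  File "h.py", line 29, in bubble
    W=np.stack([cv2.remap(im,(q[:,0]+k*v[0])[None],(q[:,1]+k*v[1])[None],cv2.INTER_LINEAR)[0] for k in np.arange(-6,6.1,.5)])
                ~~~~~~~~~^^^^^^^^^^^^^^^^^^^^^^^^^^^^^^^^^^^^^^^^^^^^^^^^^^^^^^^^^^^^^^^^^
cv2.error: OpenCV(4.12.0) /io/opencv/modules/imgproc/src/imgwarp.cpp:1821: error: (-215:Assertion failed) ((map1.type() == CV_32FC2 || map1.type() == CV_16SC2) && map2.empty()) || (map1.type() == CV_32FC1 && map2.type() == CV_32FC1) in function 'remap'
```

```bash
sed -i 's/v\/=np.linalg.norm(v)/v=(v\/np.linalg.norm(v)).astype(np.float32); im=np.ascontiguousarray(im)/; s/for k in np.arange(-6,6.1,.5)/for k in np.arange(-6,6.1,.5,dtype=np.float32)/' h.py
python3 - <<'E'
from h import *
t,W,q=bubble(); print(q[[0,40,80]].round(1).tolist())
H=cv2.cvtColor(W,cv2.COLOR_RGB2HSV)
def ch(h): 
    if h[2]<50: return '#'
    if h[1]<70 and h[2]>150: return 'W'
    if 45<h[0]<95 and h[1]>80: return 'g'
    return '.'
for r in H: print(''.join(ch(x) for x in r))
E
```

```text
[[433.70001220703125, 275.5], [452.20001220703125, 285.0], [471.70001220703125, 294.8999938964844]]
W....gggggg..gggggggg.gg......##gg.....g.gg....g...##gggggggggggggggggggg....WWWW
W....ggggggggggggggggggggggggg##ggggggggggggggggggg##ggggggggggggggggggggg...WWWW
W....gggggggggggggggggggggggg##ggggggggggggggggggg##gggggggggggggggggggggg...WWWW
W...ggggggggggggggggggggggggg##ggggggggggggggggggg#ggggggggggggggggggggggg...WWWW
W...ggggggggggggggggggggggggg#gggggggggggggggggggg#ggggggggggggggggggggggg..WW.WW
....ggggggggggggggggggggggggggggggggggggggggggggggggggggggggggggggggggggg...W....
....ggggggggggggggggggggggggggggggggggggggggggggggggggggggggggggggggggggg..WWW..W
W...ggggggggggggggggggggggggg#ggggggggggggggggggggggggggggggggggggggggggg.WWWWWWW
WW..ggggggggggggggggggggggggg#ggggggggggg........g#ggggggggggggggggggggggWWWWWWWW
WW..gggggggggggggggggggggggg#ggggggggggg..WWWWWW...ggggggggggggggggggggggWWWWWWWW
WWW.gggggggggggggggggggggggg#ggggggggggg.WWWWWWWW..gggggggggggggggggggggg.WWWWWWW
WWW.ggggggggggggggggggggggggggggggggggg.WWWWWWWWWW..ggggggggggggggggggggggWWWWWWW
WWWWgggggggggggg
[... 349 characters left out ...]
gggWWWWWWWWWWWWWWggggggggggggggggggggg.WWWWW
WWWWWW.W.......................gggggggg.WWWWWWWWWWWWWW.ggggggggggggggggggggWWWWWW
WWWWWW.W................................WWWWWWWWWWWWWW....................g.WWWWW
WWWWWW.W....................................................................WWWWW
WWWWWWWW....................................................................WWWWW
WWWWWWWW....................................................................WWWWW
WWWWWWWW.............................gggggggggg..............................WWWW
WWWWWWWW............................ggggggggggggggggg........................WWWW
WWWWWWWW............................ggggggggggggggggggggggg..................WWWW
```

Bubble at +6.8 mm, so it needs about 0.55 rad (31.5°) more clockwise.

```bash
python3 -m pendant '{"slide":[[0,0,0],[0,0,0],[0,0,0],[0,0,0],[0,0,0],[0,0,0],[0,0,0],[0,0,0],[0,0,0],[0,0,0],[0,0,0],[0,0,0]],"yaw":[7.8,7.8,7.8,7.8,0,0,0,0,0,0,0,0]}'
python3 -m pendant '{"slide":[[0,0,0],[0,0,0],[0,0,0],[0,0,0],[0,0,0],[0,0,0],[0,0,0],[0,0,0],[0,0,0],[0,0,0],[0,0,0],[0,0,0]],"yaw":[0,0,0,0,0,0,0,0,0,0,0,0]}'
cat >> h.py <<'E'
def show(z=.117):
    t,W,q=bubble(z=z); H=cv2.cvtColor(W,cv2.COLOR_RGB2HSV)
    ch=lambda h:'#' if h[2]<50 else 'W' if h[1]<70 and h[2]>150 else 'g' if 45<h[0]<95 and h[1]>80 else '.'
    for r in H[:20]: print(''.join(ch(x) for x in r))
E
python3 -c "from h import *; show()"
```

```text
time_s: 15.58
tool_pos: [0.543, 0.0035, 0.1262]
eef_rot: [-179.9, -0.0, -8.3]
contact_force: [-3.1, 0.8, 9.2]
opening: 0.119
gripper_force: 33.9
time_s: 17.08
tool_pos: [0.543, 0.0036, 0.1262]
eef_rot: [-179.9, -0.0, -8.3]
contact_force: [-3.4, 0.5, 9.1]
opening: 0.114
gripper_force: 33.9
WW...................WW.......................................................WWW
WWW........ggg..gg......ggggg.#.gggggg..gggggg.g...#gggggg...g..ggggggggggg...WWW
WW...gggggggggggggggggggggggg##ggggggggggggggggggg##ggggggggggggggggggggggg..WWWW
WW...gggggggggggggggggggggggg##ggggggggggggggggggg##ggggggggggggggggggggggg..WWWW
W....gggggggggggggggggggggggg#ggggggggggggggggggggg#gggggggggggggggggggggg...WWWW
....ggggggggggggggggggggggggggggggggggggggggggggggg#gggggggggggggggggggggg...WW..
....gggggggggggggggggggggggggggggggggggggggggggggg##gggggggggggggggggggggg.......
W...ggggggggggggggggggggggggg#gggggggggggggggggggg##gggggggggggggggggggggg...WW..
WW..ggggggggggggggggggggggggg#gggggggggggggggggggg#gggggggggggggggggggggg.WWWWWWW
WW..ggggggggggggggggggggggggggggggg........ggggggg#gggggggggggggggggggggg.WWWWWWW
WW..gggggggggggggggggggggggggggggg.WWWWWWWW.ggggggggggggggggggggggggggggggWWWWWWW
WWW.ggggggggggggggggggggggggggggg..WWWWWWWWWWggggg#gggggggggggggggggggggggWWWWWWW
WWW.ggggggggggggggggggggggggg#ggg.WWWWWWWWWWWWgggg#gggggggggggggggggggggggWWWWWWW
WWWWgggggggggggggggggggggggggggggWWWWWWWWWWWWW.ggg#ggggggggggggggggggggggggWWWWWW
WWWWgggggggggggggggggggggggggggggWWWWWWWWWWWWWWggggggggggggggggggggggggggggWWWWWW
WWWWgggggggggggggggggggggggggggggWWWWWWWWWWWWWWgggggggggggggggggggggggggggg.WWWWW
WWWWWggggggggggggggggggggggggggggWWWWWWWWWWWWWWgggggggggggggggggggggggggggggWWWWW
WWWWWggggggggggggggggggggggggggggWWWWWWWWWWWWWW.ggggggggggggggggggggggggggggWWWWW
WWWWW....................gg...gg.WWWWWWWWWWWWWWWggggggggggggggggggggggggggggWWWWW
WWWWWW..W.........................WWWWWWWWWWWWW.............................WWWWW
```

Bubble centred (about +0.2 mm). I'll release the grip and go press the level's foot-side flat top.

```bash
python3 -m pendant '{"slide":[[0,0,0],[0,0,0],[0,0,0],[0,0,-30],[0,0,-50],[0,0,0],[0,0,0]],"yaw":[0,0,0,0,0,0,0]}' 35
python3 -c "
from h import *
print(totool([.5557,.1225,.150],-8.3),bot.state()['eef_rot'])"
```

```text
time_s: 18.0
tool_pos: [0.5425, 0.0033, 0.204]
eef_rot: [180.0, 0.0, -8.3]
contact_force: [0.2, -0.1, -0.1]
opening: 0.375
gripper_force: 0.0
(array([  -4.2, -119.9,   54. ]), np.float64(-0.0)) [ 1.79994417e+02  3.38697444e-02 -8.31352149e+00]
```

```bash
python3 -m pendant '{"slide":[[-2,-40,0],[-2,-40,0],[0,-40,0],[0,0,25],[0,0,25],[0,0,15],[0,0,0],[0,0,0]],"yaw":[0,0,0,0,0,0,0,0]}' 0
python3 -m pendant '{"slide":[[0,0,2],[0,0,2],[0,0,0]],"yaw":[0,0,0]}'
python3 -m pendant '{"slide":[[0,0,1.5],[0,0,1],[0,0,0]],"yaw":[0,0,0]}'
```

```text
time_s: 19.0
tool_pos: [0.5569, 0.1225, 0.1398]
eef_rot: [-180.0, -0.0, -8.3]
contact_force: [0.0, 0.1, 0.0]
opening: 0.004
gripper_force: 0.0
time_s: 19.38
tool_pos: [0.5565, 0.1227, 0.1355]
eef_rot: [-180.0, -0.0, -8.3]
contact_force: [-0.6, 0.2, 0.3]
opening: 0.007
gripper_force: 0.0
time_s: 19.75
tool_pos: [0.5564, 0.1226, 0.1328]
eef_rot: [180.0, 0.0, -8.3]
contact_force: [-0.5, -0.4, -0.6]
opening: 0.004
gripper_force: 0.0
```

```bash
for i in 1 ; do python3 -m pendant '{"slide":[[0,0,1.5],[0,0,1.5],[0,0,1],[0,0,0]],"yaw":[0,0,0,0]}'; done
python3 -m pendant '{"slide":[[0,0,1],[0,0,0]],"yaw":[0,0]}'
python3 -m pendant '{"slide":[[0,0,1],[0,0,0]],"yaw":[0,0]}'
python3 -m pendant '{"slide":[[0,0,0.7],[0,0,0]],"yaw":[0,0]}'
```

```text
time_s: 20.25
tool_pos: [0.5563, 0.1226, 0.1288]
eef_rot: [180.0, 0.0, -8.3]
contact_force: [-0.1, -0.3, -0.0]
opening: 0.007
gripper_force: 0.0
time_s: 20.5
tool_pos: [0.5564, 0.1226, 0.1278]
eef_rot: [180.0, 0.0, -8.3]
contact_force: [-0.6, 0.4, 0.3]
opening: 0.005
gripper_force: 0.0
time_s: 20.75
tool_pos: [0.5564, 0.1226, 0.1268]
eef_rot: [180.0, 0.0, -8.3]
contact_force: [0.4, 0.7, 0.2]
opening: 0.004
gripper_force: 0.0
time_s: 21.0
tool_pos: [0.5564, 0.1227, 0.1261]
eef_rot: [-180.0, 0.0, -8.3]
contact_force: [0.3, -0.4, -0.9]
opening: 0.005
gripper_force: 0.0
```

```bash
python3 -m pendant '{"slide":[[0,0,0.8],[0,0,0]],"yaw":[0,0]}' | grep -E "pos|contact"
python3 -m pendant '{"slide":[[0,0,0.8],[0,0,0]],"yaw":[0,0]}'| grep -E "pos|contact"
python3 -m pendant '{"slide":[[0,0,0.8],[0,0,0]],"yaw":[0,0]}'| grep -E "pos|contact"
```

```text
tool_pos: [0.5564, 0.1226, 0.1253]
contact_force: [0.1, -0.3, 0.1]
tool_pos: [0.5564, 0.1226, 0.1245]
contact_force: [-1.2, -0.6, -1.2]
tool_pos: [0.5565, 0.1226, 0.1244]
contact_force: [-0.5, 0.2, 5.0]
```

```bash
python3 -m pendant '{"slide":[[0,0,0.6],[0,0,0],[0,0,0]],"yaw":[0,0,0]}' | grep -E "pos|contact"
```

```text
tool_pos: [0.5565, 0.1226, 0.1244]
contact_force: [-2.8, -0.9, 9.5]
```

```bash
python3 -m pendant '{"slide":[[0,0,0.1],[0,0,0],[0,0,0],[0,0,0],[0,0,0],[0,0,0],[0,0,0],[0,0,0],[0,0,0],[0,0,0],[0,0,0],[0,0,0]],"yaw":[0,0,0,0,0,0,0,0,0,0,0,0]}' | grep -E "time|pos|contact"
python3 -m pendant '{"slide":[[0,0,0],[0,0,0],[0,0,0],[0,0,0],[0,0,0],[0,0,0]],"yaw":[0,0,0,0,0,0]}' | grep -E "time|pos|contact"
python3 - <<'E'
from h import *
show(); im=vision.read_camera("scene")[230:380,330:530,::-1]; cv2.imwrite("pics/s9.png",cv2.resize(im,(800,600),interpolation=cv2.INTER_CUBIC))
E
```

```text
time_s: 23.62
tool_pos: [0.5565, 0.1226, 0.1244]
contact_force: [-3.4, 0.5, 10.3]
time_s: 24.38
tool_pos: [0.5566, 0.1226, 0.1244]
contact_force: [-2.8, -1.6, 9.8]
WW...................WW.......................................................WWW
WW.....g.....g..........ggg.g.#.ggg.gg...g.ggggggg.##ggggg...ggggggggggggg....WWW
WW...gggggggggggggggggggggggg##ggggggggggggggggggg##ggggggggggggggggggggggg..WWWW
W....gggggggggggggggggggggggg##ggggggggggggggggggg##ggggggggggggggggggggggg..WWWW
W....gggggggggggggggggggggggg##gggggggggggggggggggg#ggggggggggggggggggggggg..WWWW
....ggggggggggggggggggggggggg##ggggggggggggggggggg###ggggggggggggggggggggg......W
....ggggggggggggggggggggggggg##ggggggggggggggggggg##gggggggggggggggggggggg.......
W...ggggggggggggggggggggggggg#gggggggggggggggggggg#ggggggggggggggggggggggg...WW..
WW..ggggggggggggggggggggggggg#gggggggggggggggggggg#gggggggggggggggggggggg.WWWWWWW
WW..ggggggggggggggggggggggggg#ggggg........ggggggg#gggggggggggggggggggggg.WWWWWWW
WW..gggggggggggggggggggggggggggggg..WWWWWWW.gggggg#gggggggggggggggggggggggWWWWWWW
WWW.ggggggggggggggggggggggggggggg..WWWWWWWWWWggggg#gggggggggggggggggggggggWWWWWWW
WWW.ggggggggggggggggggggggggggggg.WWWWWWWWWWWWgggg#gggggggggggggggggggggggWWWWWWW
WWW.gggggggggggggggggggggggggggggWWWWWWWWWWWWW.ggggggggggggggggggggggggggggWWWWWW
WWWWgggggggggggggggggggggggggggggWWWWWWWWWWWWWWggggggggggggggggggggggggggggWWWWWW
WWWWgggggggggggggggggggggggggggggWWWWWWWWWWWWWWggggggggggggggggggggggggggggWWWWWW
WWWWWggggggggggggggggggggggggggggWWWWWWWWWWWWWWgggggggggggggggggggggggggggggWWWWW
WWWWWggggggggggggggggggggggggggggWWWWWWWWWWWWWWWggggggggggggggggggggggggggggWWWWW
WWWWW....g...............g....gg.WWWWWWWWWWWWWWWggggggggggggggggggggggggggggWWWWW
WWWWWW..W.........................WWWWWWWWWWWWW.............................WWWWW
```

View pics/s9.png

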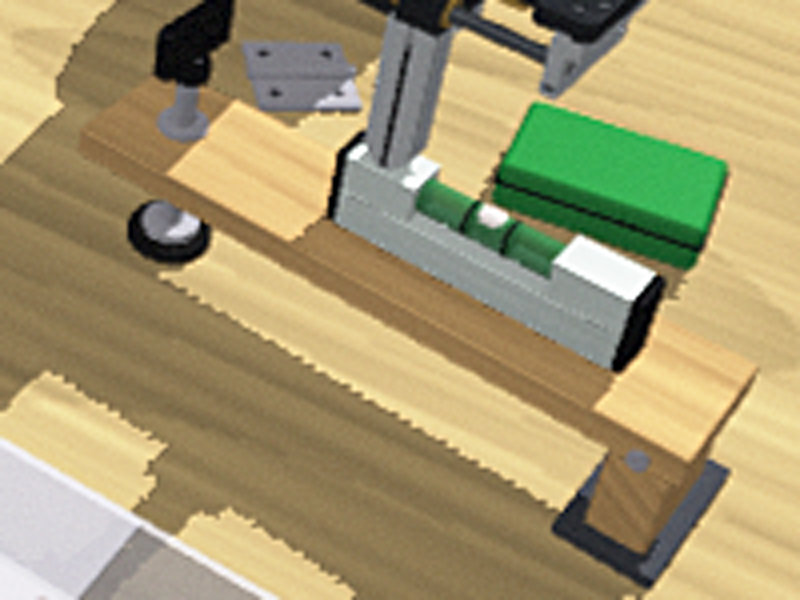

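The shut fingers press on the foot-side flat at (395,165) in the crop. The bubble, at (492,215), sits between the two lines, and the push reads about 10 N.

```bash
python3 -c "
from workcell import workorder; print(workorder.sign_off())"
```

```text
the job is handed in; nothing more can be done
None
```

The job is handed in: the level stands along the shelf, released, its bubble centred to within about 0.5 mm as read from the camera, and the arm is still pressing on its top with about 10 N; I didn't touch the case, the hinge or the hex key.

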